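Open the child-safe dishwasher-tablet box

ROBOT

A 7-joint arm with a two-finger parallel gripper is mounted at the origin on a cart in front of the work surface, level with it; the furniture and walls round the work are solid. World frame = base frame: x ahead of the robot, y to its left, z up, the work surface at z = 0. Lengths are in m, angles in rad, forces in N, time in s.
With the tool pointing down it reaches from about 0.425 to 0.8 m from the base axis. Payload 8.3 kg.
Tool frame: the origin (TCP) lies at the very end of the fingers, on their centre line; the grasp point (between the pads) lies 19 mm behind it (tcp_to_grasp is the distance from the TCP to the grasp point, in m); z points along the fingers, y is the line along which they close (so a half turn about z gives the same grasp; the last joint's range is limited). The gripper opens to 85 mm and grips with 20 to 120 N. Pads are 22 mm wide; open, the fingers measure 114 mm over their backs; the gripper's body (76 mm by 85 mm) begins 54 mm behind the grasp point. The pads swing forward as they close: fully open they stand 13 mm farther back than shut.
Start: joints at [-0.063, 0.383, 0.016, 1.37, -0.006, 1.388, -0.046], TCP at [0.625, 0, 0.231] pointing down, gripper open.
Joint ranges: [-2.95, 2.95], [-0.25, 2.06], [-1.52, 1.56], [0.18, 2.33], [-1.44, 4.58], [0.02, 2.06], [-3.01, 3.01]. Speed limits (rad/s): [2.39, 2.39, 3.01, 3.01, 3.14, 3.14, 3.14].

INTERFACE

Orientations are given as a unit quaternion [x, y, z, w].
In Python, from station import * gives the robot as it stands. The module is installed in compiled form; this text tells all that it offers.
- The arm moves only by the shell command python3 -m pendant 'ROWS' [FORCE]. ROWS is JSON, a list of rows, each an object of numbers: "tx", "ty", "tz": the shift along the tool's x, y, z in m; "wx", "wy", "wz": the turn, a rotation vector about the tool's x, y, z in rad; "fingers": the closure in counts, from 0 (fully open) to 255 (shut). In form: [{"tx": .., "ty": .., "tz": .., "wx": .., "wy": .., "wz": .., "fingers": ..}, ...]. A call has 1 to 20 rows; each row is the pose to reach, as a shift and turn from the pose commanded when the call began, along the tool's axes at that moment; what a row does not reach only later rows make up. A row lasts 1/10 s, in which the tool goes at most 50 mm and 8.59 degrees, less where a joint would pass 70% of its speed; a pose out of reach is approached as far as the arm can. A call with a gripper value outside its range is refused whole. The fingers move at their own pace and stop on an object; FORCE is the grip in N (left out, the last holds). Time passes only in rows, so rows that repeat a pose let the fingers close. It gives the time, the measured TCP pose, the force, the opening and the grip force at its end, in the units of the state.
- read_state(): the state, without advancing time (a new reading comes with each control period).
- capture(name): name is "scene" or "side" or "wrist"; returns the picture (420x560x3 uint8, red, green, blue); there is no depth.
- camera_info(name): a dict with "fx", "fy", "cx", "cy" (pixels), "k1" (the pictures are not rectified: a ray, as slopes to the right and down, at radius r is drawn at 1 + k1 r^2 times it, then the intrinsics apply), "rvec" (rotation vector, rad) and "tvec" (3), from world to camera coordinates, as OpenCV has them. Camera axes: x right, y down, z forward; pixel columns grow to the right and rows downward; lengths in m; the calibration is good to about 2 mm. A picture is of the moment at which its call begins: read the wrist's pose just before it. camera_info takes no time and is no camera call; for the wrist camera it gives the pose at the moment of the call.
- close_job(): hands the job in; it is judged then, once.
The state is a dict: "clock": time; "joint_pos": joint angles; "dq": joint speeds; "joint_efforts": joint torques, N m; "ee_pos": TCP position; "tool_rot": TCP orientation; "force": force on the tool from outside, world axes, zero at the start; "ft_torque": the same for the moment, N m; "gripper_width": finger opening in m; "grip_force": force on a finger pad.
Only numpy, scipy, OpenCV 4.12 (cv2) and the standard library are available. Lean on these libraries where they do the work, as an engineer would, in place of code of your own. Each camera call takes 0.05 s, during which the arm holds its last target. There are 200 camera calls.

TASK

Open the dishwasher-tablet box with the fingertips: press its spring plunger fully down and, while holding it down, push the lid along so that its cross bar slides over the plunger, on until the plunger springs up again behind the bar and locks the lid open. Only press and push: leave the box standing where it is, lift nothing, and do not disturb the other things on the worktop. Finish clear of everything.

Things in the scene. Friction and masses are not known exactly. Their poses are not given: they have to be found in the camera images.
- tablet_box: White dishwasher-tablet box with a wooden sliding lid, standing loose on the worktop, about 3 kg (a sideways push of 14 to 25 N shifts it), 120 x 200 x 104 mm (its x, y, z). Origin: centre of its underside. Its +y axis is the way the lid slides open. The flat white deck of the box, 80 mm above its underside, lies at its -y end.
- plunger (a joint): How far the spring plunger is pressed, m: 0 = standing up (10 mm above the deck), 0.0095 = bottomed, almost flush with the deck. Spring force 2.7 N at the start of the stroke, 7 N at the bottom; it springs up again when let go unless the lid's cross bar lies over it. At least 7 mm of press lets the cross bar pass over it.
- plunger_top (a point): Centre of the plunger's flat, ribbed, steel top, 40 x 40 mm, which moves down with it. It stands in a window of the lid that measures 64 mm (box x) by 46 mm (box y); a shut gripper's fingertips fit in there. Axes as the box's.
- lid (a joint): How far the lid has slid along the box's +y, m: 0 = shut, 0.060 = open at its end stop. Friction about 1.5 N; stays where it is left. With the plunger up it is blocked after about 2 mm. With the plunger down it slides on over it (then about 2 N more drag); from 0.054 on the plunger springs up behind the cross bar and locks it open.
- cross_bar (a point): Centre of the lid's thin cross bar, 114 x 12 x 6 mm (box x, y, z), its underside 3 mm above the deck, just behind the plunger on its -y side. With the plunger up it runs against the plunger's side; with the plunger down it passes over it and then keeps it down by itself. Moves with the lid. Axes as the box's.
- lid_face (a point): Centre of the upright face at the -y end of the lid's thick part, on the +y edge of the window, 4 mm ahead of the plunger. It looks along the box's -y, is 116 mm wide and reaches from 2.5 to 24 mm above the deck; push it along +y. This point lies 13 mm above the deck and moves with the lid. The open hopper lies beyond, under the thick part. Axes as the box's.
- salt_shaker: Bystander: loose glass salt shaker, 44 mm wide, 90 mm high, close by the box. Origin: centre of its underside.
- tin: Bystander: loose plain tin, 66 mm wide, 86 mm high, close by the box. Origin: centre of its underside.
- mug_green: Bystander: loose green and cream mug, 86 x 121 mm, 99 mm high, off the box's -y end. Origin: centre of its underside.
- lemon: Bystander: loose lemon, 78 x 55 x 56 mm, far to the right. Origin: its underside as it lies at the start.
- tumbler: Bystander: loose glass tumbler, 80 mm wide, 91 mm high, to the left. Origin: centre of its underside.

How it is judged:
On the way, in this order (a step that is already met when the one before it is completed fails the run):
1. the plunger is pressed down by the fingers with the lid still shut (value of joint plunger above 0.007 m and value of joint lid below 0.015 m and contact force between the fingers and plunger above 0.5 N), for 0.05 s.
2. the lid is sliding open over the pressed plunger (value of joint lid above 0.02 m and value of joint plunger above 0.0055 m), for 0.05 s.
At the end, for the whole second after the job is handed in: The lid is open (slid at least 52 mm), the plunger is up again behind its cross bar (within 2 mm of its top), the box stands at rest upright within 30 mm of its place, and every bystander is within 15 mm of its place (value of joint lid above 0.052 m and value of joint plunger below 0.002 m and distance of tablet_box from where it was at the start of the episode below 0.03 m and angle between tablet_box's own z axis and vertical below 0.05 rad and height (world z) of tablet_box below 0.005 m and linear speed of tablet_box below 0.01 m/s and distance of each of salt_shaker, tin, mug_green, lemon, tumbler from where it was at the start of the episode below 0.015 m); the robot touches nothing.
It fails at once if the tablet box was pushed more than 30 mm from its place, lifted or tipped (distance of tablet_box from where it was at the start of the episode above 0.03 m or height (world z) of tablet_box above 0.008 m or angle between tablet_box's own z axis and vertical above 0.1 rad).
It fails at once if a bystander was moved more than 15 mm or lifted (distance of any of salt_shaker, tin, mug_green, lemon, tumbler from where it was at the start of the episode above 0.015 m).
It also fails if it takes over 32 s, if anything falls off the work surface, if the arm or the gripper's body presses on something with over 40 N, if the wrist force passes 120 N, or if a joint passes its speed limit or range.

## Working session

There is one attempt and no reset: what is moved stays moved. The work goes in short steps, Python scripts to look and compute and a shell command to move; the robot and the scene stay as the last step left them, time stands still between calls to the robot, and variables do not carry over. Pictures are saved under pics/ and viewed, at most 10 in all, crops included, and the job is handed in when it is done.

```bash
mkdir -p pics
cat > h.py <<'E'
from station import *
import numpy as np, cv2
def snap(c,n):
    i=camera_info(c); im=capture(c); cv2.imwrite(f'pics/{n}.png',im[:,:,::-1]); return i,im
def ray(i,u,v):
    x=(u-i['cx'])/i['fx'];y=(v-i['cy'])/i['fy'];rd=np.hypot(x,y);r=rd
    for _ in range(30): r=rd/(1+i['k1']*r*r)
    s=r/rd if rd>0 else 1
    R=cv2.Rodrigues(np.array(i['rvec'],float))[0];t=np.array(i['tvec'],float).ravel()
    return -R.T@t, R.T@np.array([x*s,y*s,1])
def atz(i,u,v,z):
    o,d=ray(i,u,v); return o+d*(z-o[2])/d[2]
def tri(a,b):
    A=0;B=0
    for i,u,v in (a,b):
        o,d=ray(i,u,v);d=d/np.linalg.norm(d);P=np.eye(3)-np.outer(d,d);A=A+P;B=B+P@o
    return np.linalg.solve(A,B)
E
python3 - <<'E'
from h import *
s=read_state();print(s['clock'],s['ee_pos'],s['tool_rot'])
ims=[]
for c in('scene','side','wrist'):
    i,im=snap(c,c+'0');print(c,i)
E
```

```text
0.0 [6.24488560e-01 4.00509243e-05 2.30245327e-01] [ 7.07070560e-01  7.07142294e-01 -7.19449858e-04 -6.94625345e-04]
scene {'fx': 456.40679478573827, 'fy': 456.40679478573827, 'cx': 280.4065272547832, 'cy': 195.60476460959285, 'k1': 0.05146690773332306, 'rvec': array([ 0.6450713 , -2.36717544,  1.48741768]), 'tvec': array([0.47992476, 0.23736943, 1.15070659])}
side {'fx': 458.5922481855171, 'fy': 458.5922481855171, 'cx': 276.6703294099901, 'cy': 206.32170361228464, 'k1': -0.13539034673735725, 'rvec': array([ 2.31381967, -0.2265    ,  0.11617631]), 'tvec': array([-0.55496304,  0.10776358,  1.24401977])}
wrist {'fx': 294.2344292824574, 'fy': 294.2344292824574, 'cx': 280.91098286955435, 'cy': 210.80481453711144, 'k1': -0.00801148451789472, 'rvec': array([-2.83884252e+00, -2.22888173e-04,  2.31244543e-03]), 'tvec': array([-0.62339569, -0.03818208,  0.38171378])}
```

View pics/scene0.png

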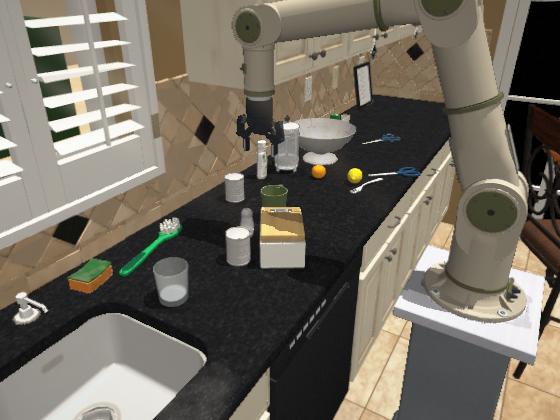

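View pics/wrist0.png

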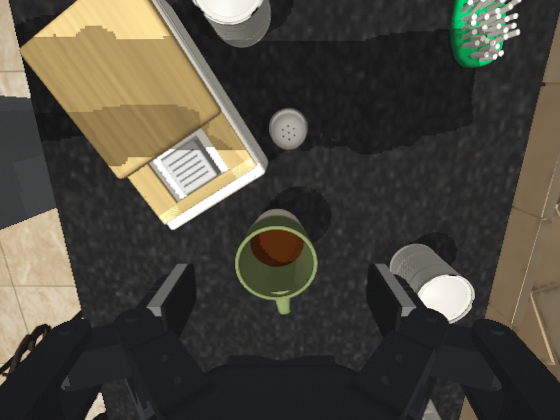

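View pics/side0.png

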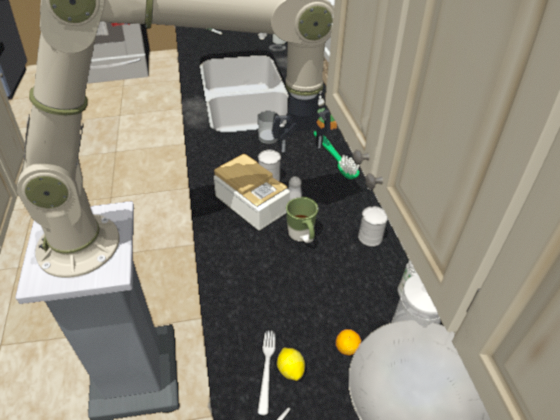

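The wrist view shows the box upper left, with the plunger at about (186,167), the shaker at (288,128), the mug at (277,262) and the tin at (230,20). The lid opens toward the upper left. I'll enlarge crops of the wrist and side views.

Run:
```python
import cv2
a=cv2.imread('pics/wrist0.png')[110:240,110:280]; cv2.imwrite('pics/wc.png',cv2.resize(a,None,fx=4,fy=4,interpolation=cv2.INTER_CUBIC))
a=cv2.imread('pics/side0.png')[145:245,205:325]; cv2.imwrite('pics/sc.png',cv2.resize(a,None,fx=6,fy=6,interpolation=cv2.INTER_CUBIC))
```

```text
(no output)
```

View pics/wc.png

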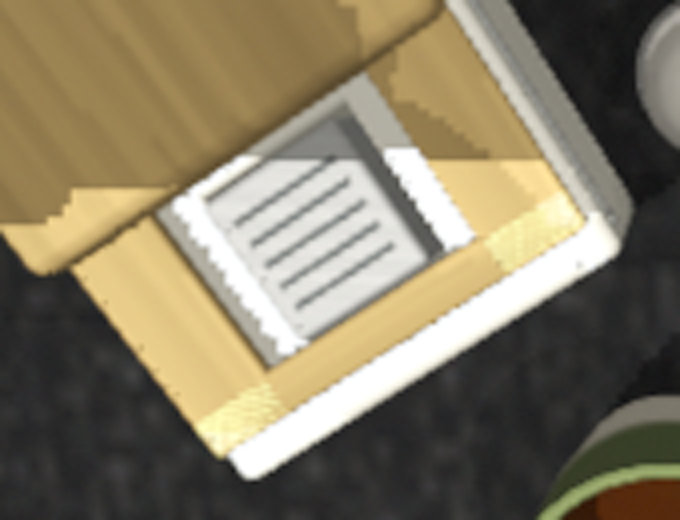

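View pics/sc.png

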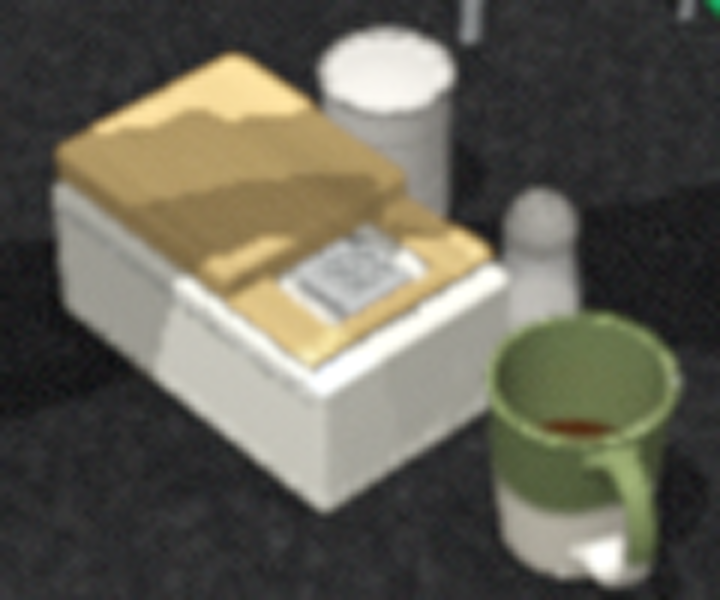

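In the wrist crop the plunger top spans (208,205), (345,118), (437,250) and (303,342). The box's -y rim runs from (235,465) to (610,240). In the side crop the plunger centre is near (350,272).

```bash
cat >> h.py <<'E'
W0={'fx':294.2344292824574,'fy':294.2344292824574,'cx':280.91098286955435,'cy':210.80481453711144,'k1':-0.00801148451789472,'rvec':[-2.83884252e+00,-2.22888173e-04,2.31244543e-03],'tvec':[-0.62339569,-0.03818208,0.38171378]}
E
python3 - <<'E'
from h import *
S=camera_info('side');W=W0
w=lambda u,v:(110+u/4-.4,110+v/4-.4)
s=lambda u,v:(205+u/6-.4,145+v/6-.4)
print('plunger tri',tri((W,*w(323,229)),(S,*s(350,272))))
for n,a,b in(('BL',(303,342),(333,318)),('TL',(208,205),(283,278))):
  print(n,tri((W,*w(*a)),(S,*s(*b))))
print('rim',tri((W,*w(240,475)),(S,*s(322,392))))
P=[atz(W,*w(*p),.09) for p in((208,205),(345,118),(437,250),(303,342))]
print(np.round(P,4),np.mean(P,0))
def ang(a,b,z):
  d=atz(W,*w(*b),z)-atz(W,*w(*a),z);return np.degrees(np.arctan2(d[1],d[0])),np.linalg.norm(d)
for a,b,z in(((297,307),(392,246),.09),((235,470),(612,248),.08),((303,342),(437,250),.09),((45,275),(445,10),.104),((225,455),(585,220),.089),((208,205),(303,342),.09)):print(ang(a,b,z))
print('lidface top ends',atz(W,*w(45,272),.104),atz(W,*w(445,8),.104))
print('rim corners',atz(W,*w(235,455),.08),atz(W,*w(620,225),.08))
for n,u,v,z in(('shaker',288,128,.09),('mug',276,262,.099),('tin',226,5,.086)):print(n,atz(W,u,v,z))
E
```

```text
plunger tri [0.5336617  0.03295496 0.08722023]
BL [0.5227678  0.00437395 0.08442382]
TL [0.50347159 0.03859696 0.08295415]
rim [ 0.50563994 -0.03522196  0.07929604]
[[0.5084 0.0388 0.09  ]
 [0.5433 0.0592 0.09  ]
 [0.5631 0.0279 0.09  ]
 [0.5281 0.0048 0.09  ]] [0.5357252 0.0326628 0.09     ]
(np.float64(31.586222253044756), np.float64(0.028950512026560536))
(np.float64(30.344117177987787), np.float64(0.11816951010771393))
(np.float64(33.472054770083325), np.float64(0.04188997508541599))
(np.float64(31.096107263378094), np.float64(0.1134765953527741))
(np.float64(32.6452193927264), np.float64(0.11230141339503219))
(np.float64(-59.97227957023739), np.float64(0.039334431167626666))
lidface top ends [0.47403613 0.02517823 0.104     ] [0.57111636 0.08349118 0.104     ]
rim corners [ 0.5035825  -0.02880874  0.08      ] [0.60718658 0.03242529 0.08      ]
shaker [0.63015793 0.06925804 0.09      ]
mug [ 0.61845069 -0.06452029  0.099     ]
tin [0.57704762 0.16969649 0.086     ]
```

```bash
python3 -m pendant '[{"fingers":255},{"tx":0.01,"ty":-0.02,"wz":-0.13,"fingers":255},{"tx":0.02,"ty":-0.05,"wz":-0.26,"fingers":255},{"tx":0.03,"ty":-0.08,"tz":0.02,"wz":-0.39,"fingers":255},{"tx":0.039,"ty":-0.093,"tz":0.05,"wz":-0.5,"fingers":255},{"tx":0.039,"ty":-0.093,"tz":0.08,"wz":-0.55,"fingers":255},{"tx":0.039,"ty":-0.093,"tz":0.1,"wz":-0.55,"fingers":255},{"tx":0.039,"ty":-0.093,"tz":0.1,"wz":-0.55,"fingers":255},{"tx":0.039,"ty":-0.093,"tz":0.1,"wz":-0.55,"fingers":255},{"tx":0.039,"ty":-0.093,"tz":0.1,"wz":-0.55,"fingers":255}]' 30
python3 - <<'E'
from h import *
i,a=snap('wrist','w1');_,b=snap('side','s1')
p=read_state()['ee_pos']
def pr(i,P):
  R=cv2.Rodrigues(np.array(i['rvec'],float))[0];c=R@P+np.array(i['tvec']).ravel();x,y=c[:2]/c[2];r2=x*x+y*y;k=1+i['k1']*r2;return i['fx']*x*k+i['cx'],i['fy']*y*k+i['cy']
print('tcp px',pr(i,p),'centre',pr(i,np.array([.535,.033,.09])),i)
b=cv2.resize(b[140:230,205:305],(466,420),interpolation=cv2.INTER_CUBIC)
cv2.imwrite('pics/c1.png',np.hstack([a[:,110:430],b])[:,:,::-1])
E
```

```text
tcp px (np.float64(282.621130007088), np.float64(267.2123202186652)) centre (np.float64(189.55218658674755), np.float64(166.83534187423274)) {'fx': 294.2344292824574, 'fy': 294.2344292824574, 'cx': 280.91098286955435, 'cy': 210.80481453711144, 'k1': -0.00801148451789472, 'rvec': array([-2.83885506e+00, -1.65148913e-04,  1.95569180e-03]), 'tvec': array([-0.62352265, -0.0381687 ,  0.38169135])}validation failed for argument at $[0]...
```

View pics/c1.png

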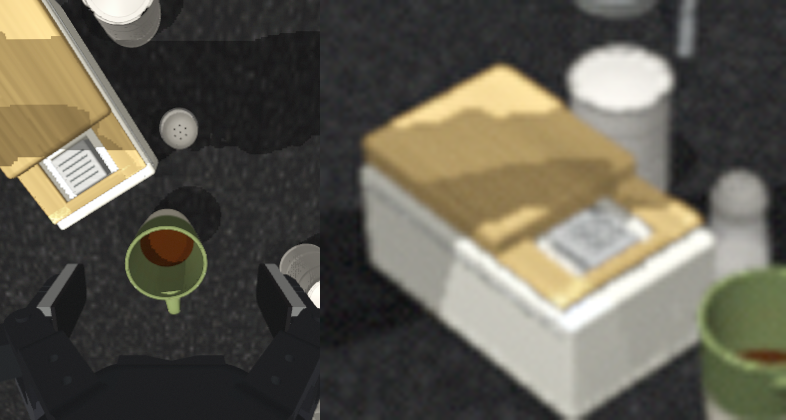

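The call was refused and the picture shows an unmoved arm. Every row needs all seven keys.

```bash
python3 -m pendant '[{"tx":0,"ty":0,"tz":0,"wx":0,"wy":0,"wz":0,"fingers":255},{"tx":0.01,"ty":-0.02,"tz":0,"wx":0,"wy":0,"wz":-0.13,"fingers":255},{"tx":0.02,"ty":-0.05,"tz":0,"wx":0,"wy":0,"wz":-0.26,"fingers":255},{"tx":0.03,"ty":-0.08,"tz":0.02,"wx":0,"wy":0,"wz":-0.39,"fingers":255},{"tx":0.039,"ty":-0.093,"tz":0.05,"wx":0,"wy":0,"wz":-0.5,"fingers":255},{"tx":0.039,"ty":-0.093,"tz":0.08,"wx":0,"wy":0,"wz":-0.55,"fingers":255},{"tx":0.039,"ty":-0.093,"tz":0.1,"wx":0,"wy":0,"wz":-0.55,"fingers":255},{"tx":0.039,"ty":-0.093,"tz":0.1,"wx":0,"wy":0,"wz":-0.55,"fingers":255},{"tx":0.039,"ty":-0.093,"tz":0.1,"wx":0,"wy":0,"wz":-0.55,"fingers":255},{"tx":0.039,"ty":-0.093,"tz":0.1,"wx":0,"wy":0,"wz":-0.55,"fingers":255}]' 30
python3 - <<'E'
from h import *
i,a=snap('wrist','w1');_,b=snap('side','s1')
p=read_state()['ee_pos']
def pr(i,P):
  R=cv2.Rodrigues(np.array(i['rvec'],float))[0];c=R@P+np.array(i['tvec']).ravel();x,y=c[:2]/c[2];r2=x*x+y*y;k=1+i['k1']*r2;return i['fx']*x*k+i['cx'],i['fy']*y*k+i['cy']
print('tcp px',pr(i,p),'centre',pr(i,np.array([.535,.033,.09])),'tip at plunger',pr(i,np.array([p[0],p[1],.09])))
print({k:np.array(v).tolist() for k,v in i.items()})
a=cv2.resize(a[150:330,200:360],(373,420),interpolation=cv2.INTER_CUBIC)
b=cv2.resize(b[140:230,205:296],(424,420),interpolation=cv2.INTER_CUBIC)
cv2.imwrite('pics/c2.png',np.hstack([a,b])[:,:,::-1])
E
```

```text
clock: 1.25
ee_pos: [0.5331, 0.0391, 0.1329]
tool_rot: [0.489, 0.872, 0.001, 0.001]
force: [-0.4, -0.3, 0.8]
gripper_width: 0.0002
grip_force: 0.0
tcp px (np.float64(281.12378994082974), np.float64(267.16413823516336)) centre (np.float64(278.7651816578294), np.float64(245.58594957487395)) tip at plunger (np.float64(280.90685797889836), np.float64(237.15190945968052))
{'fx': 294.2344292824574, 'fy': 294.2344292824574, 'cx': 280.91098286955435, 'cy': 210.80481453711144, 'k1': -0.00801148451789472, 'rvec': [-2.7406831903832303, -0.7719889704484246, -0.12212497877644835], 'tvec': [-0.47519611078456225, -0.24223796502360578, 0.21307524474734293]}
```

View pics/c2.png

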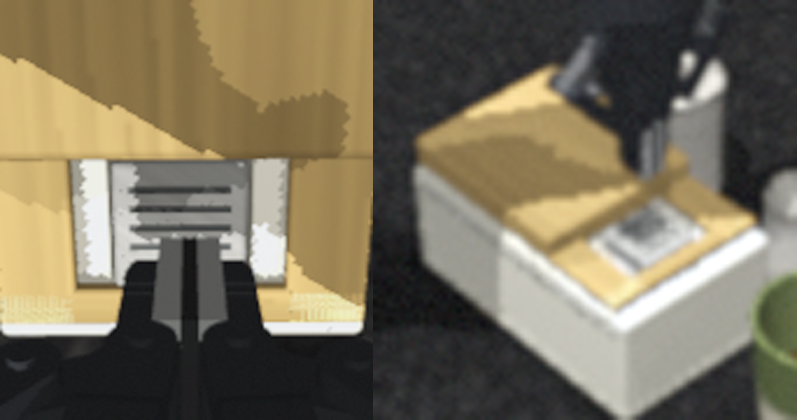

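The lid edges are level in the wrist view, so the tool is aligned. The face's top edge is at wrist row 217.7, the window's rear edge at about row 272, and the plunger centre at column 277.

Run:
```python
from h import *
from scipy.spatial.transform import Rotation as Ro
i=camera_info('wrist');s=read_state();R=Ro.from_quat(s['tool_rot']).as_matrix();p=s['ee_pos']
for n,u,v,z in(('face',280,217.7,.104),('bar front',280,272,.089),('plunger c',277.2,240,.09),('rib1',277.2,150+188/2.333,.09),('rib4',277.2,150+246/2.333,.09),('rear rim',280,150+325/2.333,.089)):print(n,np.round(R.T@(atz(i,u,v,z)-p),4))
```

```text
face [ 0.019  -0.0007  0.0287]
bar front [-0.0272 -0.0008  0.0437]
plunger c [-0.002  -0.0027  0.0427]
rib1 [ 0.005  -0.0027  0.0427]
rib4 [-0.0136 -0.0028  0.0427]
rear rim [-0.0414 -0.0008  0.0438]
```

```bash
python3 -m pendant '[{"tx":0,"ty":-0.003,"tz":0.015,"wx":0,"wy":0,"wz":0,"fingers":255},{"tx":0,"ty":-0.003,"tz":0.03,"wx":0,"wy":0,"wz":0,"fingers":255},{"tx":0,"ty":-0.003,"tz":0.038,"wx":0,"wy":0,"wz":0,"fingers":255},{"tx":0,"ty":-0.003,"tz":0.043,"wx":0,"wy":0,"wz":0,"fingers":255},{"tx":0,"ty":-0.003,"tz":0.046,"wx":0,"wy":0,"wz":0,"fingers":255},{"tx":0,"ty":-0.003,"tz":0.048,"wx":0,"wy":0,"wz":0,"fingers":255},{"tx":0,"ty":-0.003,"tz":0.048,"wx":0,"wy":0,"wz":0,"fingers":255},{"tx":0,"ty":-0.003,"tz":0.048,"wx":0,"wy":0,"wz":0,"fingers":255}]'
```

```text
clock: 2.15
ee_pos: [0.5295, 0.0375, 0.0838]
tool_rot: [0.488, 0.873, 0.0, 0.0]
force: [-3.8, 0.3, 5.1]
gripper_width: -0.0004
grip_force: 2.5
```

```bash
python3 -m pendant '[{"tx":0,"ty":0,"tz":0.002,"wx":0,"wy":0,"wz":0,"fingers":255},{"tx":0,"ty":0,"tz":0.003,"wx":0,"wy":0,"wz":0,"fingers":255},{"tx":0,"ty":0,"tz":0.004,"wx":0,"wy":0,"wz":0,"fingers":255},{"tx":0,"ty":0,"tz":0.004,"wx":0,"wy":0,"wz":0,"fingers":255}]'
```

```text
clock: 2.55
ee_pos: [0.5298, 0.0375, 0.0806]
tool_rot: [0.489, 0.873, 0.0, 0.0]
force: [-6.8, -1.5, 10.4]
gripper_width: -0.0
grip_force: 5.4
```

```bash
python3 -m pendant '[{"tx":0.003,"ty":0,"tz":0,"wx":0,"wy":0,"wz":0,"fingers":255},{"tx":0.006,"ty":0,"tz":0,"wx":0,"wy":0,"wz":0,"fingers":255},{"tx":0.009,"ty":0,"tz":0,"wx":0,"wy":0,"wz":0,"fingers":255},{"tx":0.012,"ty":0,"tz":0,"wx":0,"wy":0,"wz":0,"fingers":255},{"tx":0.015,"ty":0,"tz":0,"wx":0,"wy":0,"wz":0,"fingers":255},{"tx":0.018,"ty":0,"tz":0,"wx":0,"wy":0,"wz":0,"fingers":255},{"tx":0.018,"ty":0,"tz":0,"wx":0,"wy":0,"wz":0,"fingers":255}]'
python3 - <<'E'
from h import *
a=capture('wrist');b=capture('side')
a=cv2.resize(a[150:330,200:360],(373,420),interpolation=cv2.INTER_CUBIC)
b=cv2.resize(b[140:230,205:296],(424,420),interpolation=cv2.INTER_CUBIC)
cv2.imwrite('pics/c3.png',np.hstack([a,b])[:,:,::-1])
E
```

```text
clock: 3.25
ee_pos: [0.5223, 0.0516, 0.081]
tool_rot: [0.489, 0.872, 0.001, 0.002]
force: [1.6, -3.7, 6.4]
gripper_width: 0.0002
grip_force: 3.3
```

View pics/c3.png

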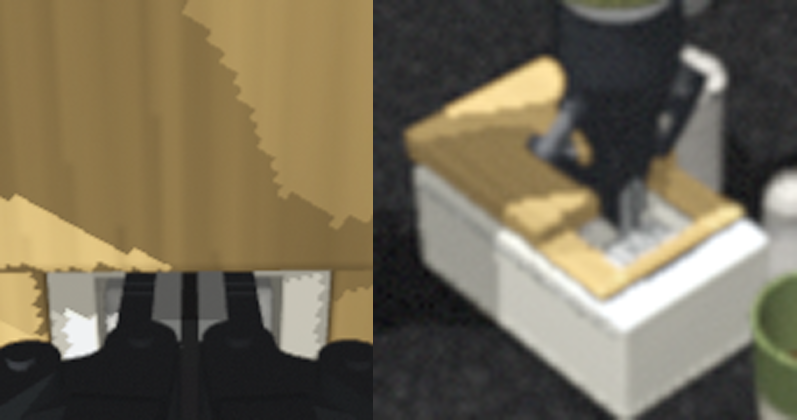

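The lid now leads the fingertips, and the cross bar is coming onto the plunger. The box is still in place. I'll continue the push.

```bash
python3 -m pendant '[{"tx":0.003,"ty":0,"tz":0.0005,"wx":0,"wy":0,"wz":0,"fingers":255},{"tx":0.006,"ty":0,"tz":0.001,"wx":0,"wy":0,"wz":0,"fingers":255},{"tx":0.009,"ty":0,"tz":0.001,"wx":0,"wy":0,"wz":0,"fingers":255},{"tx":0.012,"ty":0,"tz":0.001,"wx":0,"wy":0,"wz":0,"fingers":255},{"tx":0.015,"ty":0,"tz":0,"wx":0,"wy":0,"wz":0,"fingers":255},{"tx":0.018,"ty":0,"tz":-0.001,"wx":0,"wy":0,"wz":0,"fingers":255},{"tx":0.021,"ty":0,"tz":-0.002,"wx":0,"wy":0,"wz":0,"fingers":255},{"tx":0.024,"ty":0,"tz":-0.002,"wx":0,"wy":0,"wz":0,"fingers":255},{"tx":0.024,"ty":0,"tz":-0.002,"wx":0,"wy":0,"wz":0,"fingers":255}]'
```

```text
clock: 4.25
ee_pos: [0.5077, 0.0736, 0.0816]
tool_rot: [0.488, 0.873, 0.0, 0.0]
force: [2.0, -2.4, 0.7]
gripper_width: 0.0001
grip_force: 1.5
```

```bash
python3 -m pendant '[{"tx":0.003,"ty":0,"tz":-0.002,"wx":0,"wy":0,"wz":0,"fingers":255},{"tx":0.006,"ty":0,"tz":-0.004,"wx":0,"wy":0,"wz":0,"fingers":255},{"tx":0.009,"ty":0,"tz":-0.004,"wx":0,"wy":0,"wz":0,"fingers":255},{"tx":0.012,"ty":0,"tz":-0.004,"wx":0,"wy":0,"wz":0,"fingers":255},{"tx":0.015,"ty":0,"tz":-0.004,"wx":0,"wy":0,"wz":0,"fingers":255},{"tx":0.018,"ty":0,"tz":-0.004,"wx":0,"wy":0,"wz":0,"fingers":255},{"tx":0.021,"ty":0,"tz":-0.004,"wx":0,"wy":0,"wz":0,"fingers":255},{"tx":0.023,"ty":0,"tz":-0.004,"wx":0,"wy":0,"wz":0,"fingers":255},{"tx":0.023,"ty":0,"tz":-0.004,"wx":0,"wy":0,"wz":0,"fingers":255}]'
python3 - <<'E'
from h import *
a=capture('wrist');b=capture('side')
a=cv2.resize(a[150:330,200:360],(373,420),interpolation=cv2.INTER_CUBIC)
b=cv2.resize(b[140:230,205:296],(424,420),interpolation=cv2.INTER_CUBIC)
cv2.imwrite('pics/c4.png',np.hstack([a,b])[:,:,::-1])
E
```

```text
clock: 5.15
ee_pos: [0.4957, 0.0926, 0.0853]
tool_rot: [0.489, 0.873, -0.0, 0.0]
force: [2.4, -4.9, -1.1]
gripper_width: -0.0
grip_force: 2.6
```

View pics/c4.png

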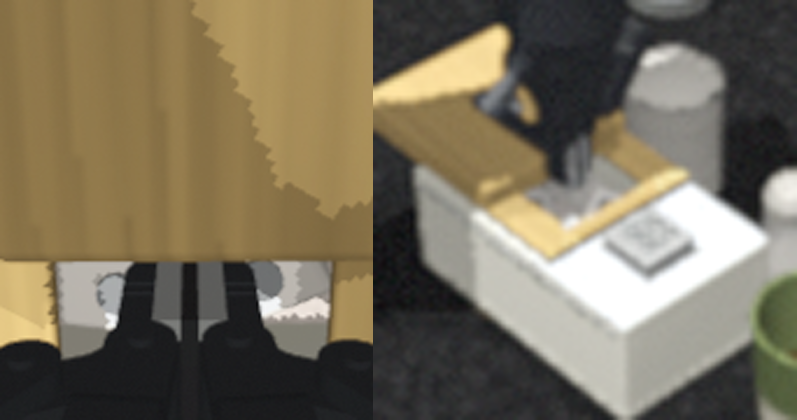

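The plunger has sprung up clear of the cross bar and the box hasn't moved, so the lid is locked open. I'll back off the face and rise.

```bash
python3 -m pendant '[{"tx":-0.004,"ty":0,"tz":-0.002,"wx":0,"wy":0,"wz":0,"fingers":255},{"tx":-0.008,"ty":0,"tz":-0.01,"wx":0,"wy":0,"wz":0,"fingers":255},{"tx":-0.008,"ty":0,"tz":-0.03,"wx":0,"wy":0,"wz":0,"fingers":255},{"tx":-0.008,"ty":0,"tz":-0.06,"wx":0,"wy":0,"wz":0,"fingers":255},{"tx":-0.008,"ty":0,"tz":-0.1,"wx":0,"wy":0,"wz":0,"fingers":255},{"tx":-0.008,"ty":0,"tz":-0.14,"wx":0,"wy":0,"wz":0,"fingers":255},{"tx":-0.008,"ty":0,"tz":-0.14,"wx":0,"wy":0,"wz":0,"fingers":255},{"tx":-0.008,"ty":0,"tz":-0.14,"wx":0,"wy":0,"wz":0,"fingers":255},{"tx":-0.008,"ty":0,"tz":-0.14,"wx":0,"wy":0,"wz":0,"fingers":255}]'
python3 - <<'E'
from h import *
a=capture('wrist');b=capture('side')
b=cv2.resize(b[140:230,205:296],(424,420),interpolation=cv2.INTER_CUBIC)
cv2.imwrite('pics/c5.png',np.hstack([a[:,100:470],b])[:,:,::-1])
E
```

```text
clock: 6.15
ee_pos: [0.4991, 0.0862, 0.2246]
tool_rot: [0.488, 0.873, -0.0, -0.001]
force: [-0.2, -0.6, -0.3]
gripper_width: -0.0002
grip_force: 0.0
```

View pics/c5.png

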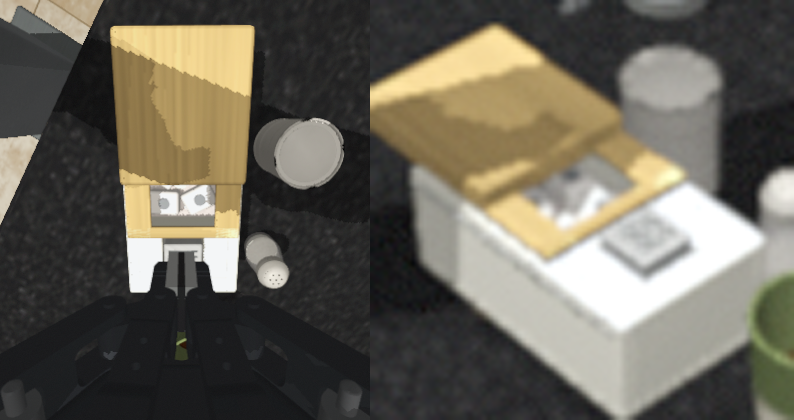

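The lid is open with the plunger standing up behind the bar. Nothing else has moved and the gripper is clear.

```bash
python3 -c "
from station import *
print(close_job())"
```

```text
the job is handed in; nothing more can be done
None
```

I opened the box as asked: the final pictures show the lid locked open with the plunger up behind the cross bar, the box and bystanders in place as far as they are in view, and the gripper clear; the job is handed in, but no verdict was shown.

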